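Refit the espresso machine's drip-tray grate

ROBOT

A 6-joint arm with a two-finger parallel gripper is mounted at the origin on the work surface. World frame = base frame: x ahead of the robot, y to its left, z up, the work surface at z = 0. Lengths are in mm, angles in degrees, forces in N, time in s.
With the tool pointing down it reaches from about 300 to 850 mm from the base axis. Payload 4.2 kg.
Tool frame: the origin (TCP) lies between the finger pads; the fingertips stand 8 mm ahead of it and the grasp point (between the pads) lies 11 mm behind it (env.tip_reach is the z of the fingertips in the tool frame, in mm); z points along the fingers, y is the line along which they close (so a half turn about z gives the same grasp; the last joint's range is limited). The gripper opens to 91 mm and grips with 3 to 60 N. Pads are 32 mm wide; open, the fingers measure 118 mm over their backs; the gripper's body (76 mm by 178 mm) begins 60 mm behind the grasp point.
Start: joints at [-66.291, 18.312, 89.639, -0, 72.044, -1.146], TCP at [241.69, -521.755, 221.976] pointing down, gripper open.
Joint ranges: [-177.97, 177.97], [-48.28, 115.42], [12.27, 149.76], [-77.06, 257.06], [2.81, 150.46], [-146.56, 146.56]. Speed limits (degrees/s): [147.25, 147.25, 180, 180, 180, 180].

INTERFACE

Orientations are given as a 3x3 rotation matrix whose columns are the frame's x, y, z axes.
In Python, from rig import env gives the robot as it stands.
- The arm moves only by the shell command python3 -m inch 'ROWS' [FORCE]. ROWS is JSON, a list of rows, each an object with "angular": the turn, a rotation vector about the tool's x, y, z in degrees, a list of three; "travel": the shift along the tool's x, y, z in cm, a list of three; "grip": the closure in counts, from 0 (fully open) to 255 (shut). In form: [{"angular": [ax, ay, az], "travel": [dx, dy, dz], "grip": grip}, ...]. A call has 1 to 8 rows; each row shifts and turns the commanded pose from where the row before left it, along the tool's axes as they then stand; what a row does not reach is not made up. A row lasts 1/8 s, in which the tool goes at most 62.5 mm and 10.7 degrees, less where a joint would pass 70% of its speed; a pose out of reach is approached as far as the arm can. A call is refused whole if a number of a shift passes 6.25 or a number of a turn 10.7, either way. A call with a gripper value outside its range is refused whole. The fingers move at their own pace and stop on an object; FORCE is the grip in N (left out, the last holds). Time passes only in rows, so rows that do not move let the fingers close. It gives the time, the measured TCP pose, the force, the opening and the grip force at its end, in the units of the state.
- env.get_state(): the state, without advancing time (a new reading comes with each control period).
- env.grab_frame(name): name is "side" or "top"; returns the picture (480x640x3 uint8, red, green, blue); there is no depth.
- env.camera_info(name): a dict with "intrinsics" (3x3 intrinsics, pixels), "D" ([k1, k2, p1, p2, k3] as OpenCV has them; the pictures are not rectified), "extrinsics" (4x4, takes a point from camera to world coordinates). Camera axes: x right, y down, z forward; pixel columns grow to the right and rows downward; lengths in mm; the calibration is good to about 2 mm. A picture is of the moment at which its call begins. camera_info takes no time and is no camera call.
- env.job_done(): hands the job in; it is judged then, once.
The state is a dict: "time_s": time; "joint_positions": joint angles; "qvel": joint speeds; "tau": joint torques, N m; "eef_pos": TCP position; "tool_rot": TCP orientation; "force": force on the tool from outside, world axes, zero at the start; "ft_torque": the same for the moment, N m; "opening": finger opening in mm; "finger_force": force on a finger pad.
Only numpy, scipy, OpenCV 4.12 (cv2) and the standard library are available. Lean on these libraries where they do the work, as an engineer would, in place of code of your own. Each camera call takes 0.05 s, during which the arm holds its last target. There are 200 camera calls.

TASK

The espresso machine's drip tray has been washed and stands on the bench; put its slatted grate back in. Tip the grate so its rear tongue goes in under the lip at the back of the tray while the front is still raised, lower it flat, then press the front edge down until the sprung roller catch snaps over it and the grate lies flush and locked; let go. Do not shove the tray along the bench, let the grate's front fall, or disturb the jugs, cups and other things around.

Things in the scene. Friction and masses are not known exactly. Their poses are not given: they have to be found in the camera images.
- grate: Loose steel slatted grate, 0.55 kg, lying flat, right way up: a frame 220 mm long (x +-110) by 210 wide (y +-105), 13 mm thick, slats along x. A spine 20 mm wide, 13 deep runs along the middle. The front rail is 44 mm wide (x -110 to -66). Origin: centre of the frame's underside (tongue not counted); x towards the tongue, z up.
- grate_grip (a point): Middle of the spine's top face, 13 mm above the underside, within 8 mm of the centre of mass: the place to grip, fingers closing along the grate's y. On each side of it is an open lift hole for a finger to reach through, from 10 to 51 mm off the middle line and 68 mm long (x +-34).
- grate_tongue (a point): Middle of the tongue's rear end face, 124 mm from the grate's origin along its x, 2 mm above its underside. The tongue is a flat strip 190 mm wide, 14 mm long (x +110 to +124) and 4 mm thick, level with the frame's underside.
- grate_front (a point): Top face of the front rail at its middle, 84 mm behind the grate's origin (x -84), 13 mm above the underside: the place to press it home with shut fingers, just inside the roller, which overhangs the rail's outer 6 mm when home.
- drip_tray: Dark steel tray loose on rubber feet on the bench, 2.5 kg, slides at about 11 to 20 N. Outside x -117 to +131, y +-113, rim 51 mm up; inside x -111.5 to +125.5, y +-108, floor 10 mm up. Ledges inside the rear and front walls are 38 mm up: the grate lies on both, top level with the rim. Origin: on the bench below the seat; x towards the lip, from the catch; z up.
- tray_seat (a point): Where the grate's origin comes to lie when home, 38 mm above the tray's origin, the grate's axes along the tray's; about 1.5 mm of play at each end and 3 mm at each side (the catch pushes the grate up against the rear wall).
- tray_groove (a point): Mouth of the groove along the rear wall: middle of its length, 42.5 mm above the bench, 113.5 mm from the tray's origin. Groove: ledge at 38 mm below, bright steel lip above (47 to 51 mm up, x +113.5 to +125.5), so 9 mm high, 12 mm deep, 216 mm long. The rear wall stops the tongue 12 mm in.
- tray_catch (a point): Axis of the white catch roller (14 mm across, 26 wide), 56 mm above the bench, on the line of the front inner wall, so it stands 7 mm proud. The grate's front edge is pressed down past it and it springs back over the edge. Its black housing, 48 mm wide, stands on the front wall behind it, x -136 to -111.5, up to 67 mm.
- catch (a joint): Slide of the catch roller: 0 = sprung out, grows to 0.007 m as it is pushed back, starting at 10 N and 2 N more per mm. The grate's weight does not pass it: some 7 to 15 N straight down on the front rail does. It rests at about 0 to 0.003 with the grate home.
- milk_jug: bystander: stainless milk jug, 90 mm across, 112 mm tall, loop handle; origin centre of its base
- small_jug: bystander: small stainless milk jug, 68 mm across, 85 mm tall; origin centre of its base
- tamper: bystander: coffee tamper standing on its 58 mm steel foot between grate and tray, dark wooden knob, 87 mm tall; origin centre of its foot
- portafilter: bystander: portafilter, 70 mm steel basket 48 mm tall with a black handle reaching 178 mm to its -x; origin centre of the basket's base
- cup: bystander: white espresso cup, 64 mm across, 60 mm tall, between grate and tray; origin centre of its base
- tumbler: bystander: glass tumbler, 72 mm across, 95 mm tall; origin centre of its base
- syrup: bystander: amber syrup bottle, 64 mm across, 210 mm tall; origin centre of its base

How it is judged:
By the outcome, as a careful person would: the job done as asked, in the order asked, and still so for the second after the job is handed in, with the robot touching nothing.
It also fails if it takes over 61 s, if anything falls off the work surface, if the arm or the gripper's body presses on something with over 40 N, if the wrist force passes 120 N, or if a joint passes its speed limit or range.

## Working session

There is one attempt and no reset: what is moved stays moved. The work goes in short steps, Python scripts to look and compute and a shell command to move; the robot and the scene stay as the last step left them, time stands still between calls to the robot, and variables do not carry over. Pictures are saved under pics/ and viewed, at most 10 in all, crops included, and the job is handed in when it is done.

```bash
mkdir -p pics; ls
python3 - <<'E'
from rig import env
import cv2,numpy as np
np.set_printoptions(precision=4,suppress=True)
for n in("top","side"):
    f=env.grab_frame(n); cv2.imwrite(f"pics/{n}0.png",f[:,:,::-1]); i=env.camera_info(n)
    print(n,i["intrinsics"],i["D"]);print(np.array(i["extrinsics"]))
s=env.get_state();print(s)
E
```

```text
pics
top [[612.4736   0.     320.1524]
 [  0.     612.4736 242.255 ]
 [  0.       0.       1.    ]] [0.009 0.    0.    0.    0.   ]
[[   0.0142   -0.9849    0.1727  366.2117]
 [  -0.9999   -0.0136    0.0047   -7.4275]
 [  -0.0023   -0.1728   -0.985  1560.337 ]
 [   0.        0.        0.        1.    ]]
side [[542.0987   0.     325.3097]
 [  0.     542.0987 241.4567]
 [  0.       0.       1.    ]] [-0.1223  0.      0.      0.      0.    ]
[[  -0.9336   -0.2243    0.2796  171.6611]
 [  -0.3584    0.5791   -0.7322 1139.3139]
 [   0.0023   -0.7838   -0.621  1061.7814]
 [   0.        0.        0.        1.    ]]
{'time_s': 0.1, 'joint_positions': array([-66.2915,  18.3504,  89.6983,  -0.0006,  72.0452,  -1.1446]), 'qvel': array([-0.0025, -0.0966, -0.1244, -0.044 ,  0.0635,  0.0089]), 'tau': array([  0.0004, -41.3333, -23.2509,   0.0729,   0.0422,  -0.    ]), 'eef_pos': array([ 241.5042, -521.3465,  221.1874]), 'tool_rot': array([[ 0.9074,  0.4203, -0.0007],
       [ 0.4203, -0.9074,  0.0015],
       [ 0.    , -0.0016, -1.    ]]), 'force': array([-0.5417,  0.6339,  0.6009]), 'ft_torque': array([ 0.0447, -0.0002, -0.0121]), 'finger_force': 0.0, 'opening': 91.18651795217458}
```

View pics/top0.png

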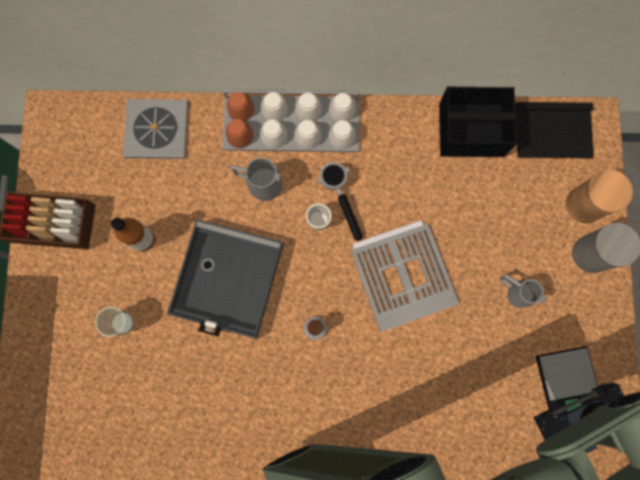

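View pics/side0.png

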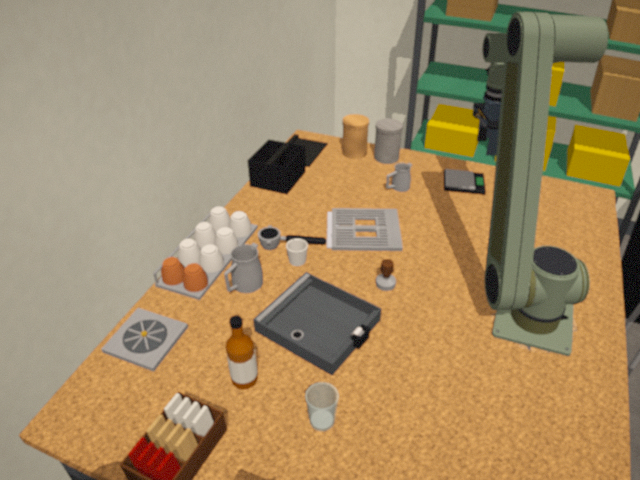

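The top view shows the tray at about (227,278), with its lip at the upper edge and its catch at (210,326). The grate is at (404,275), with the wide front rail at the bottom and the bright tongue at the top near (390,236). The tamper is at (315,327), the cup at (318,215), and the portafilter handle at (350,217). I'll enlarge both.

Run:
```python
import cv2,numpy as np
t=cv2.imread("pics/top0.png")
a=cv2.resize(t[210:345,160:293],None,fx=3,fy=3,interpolation=cv2.INTER_CUBIC)
b=cv2.resize(t[210:345,338:471],None,fx=3,fy=3,interpolation=cv2.INTER_CUBIC)
cv2.imwrite("pics/crop.png",np.hstack([a,b]))
h=cv2.cvtColor(t,cv2.COLOR_BGR2HSV)
for p in [(404,320),(388,238),(380,275),(230,290),(240,233),(170,270),(300,280),(395,232),(262,240),(195,320)]:print(p,h[p[1],p[0]])
```

```text
(404, 320) [ 17  23 155]
(388, 238) [ 15  26 158]
(380, 275) [ 12  52 141]
(230, 290) [ 0  3 75]
(240, 233) [ 20  24 129]
(170, 270) [ 13 137 182]
(300, 280) [ 14 137 170]
(395, 232) [ 11  17 211]
(262, 240) [ 17  25 145]
(195, 320) [17 25 71]
```

View pics/crop.png

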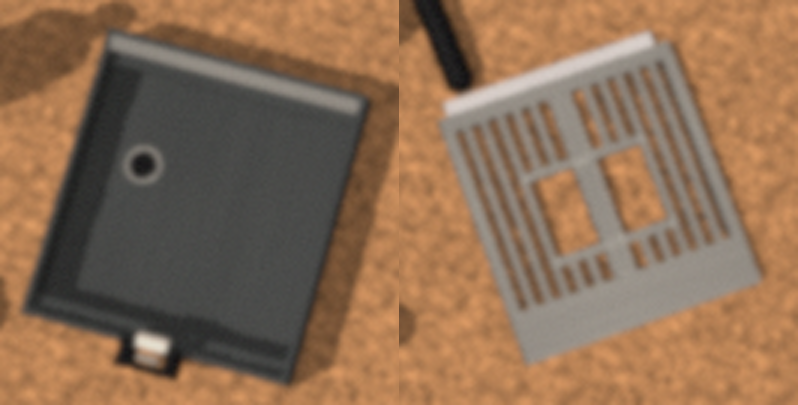

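The crop shows the tray's bright lip running from (108,42) to (365,105), its roller at (150,345), and the grate's bright tongue from (447,105) to (652,40), all in crop pixels. Next I'll turn these into positions.

```bash
cat > h.py <<'E'
import cv2,numpy as np
from rig import env
np.set_printoptions(precision=2,suppress=True)
def ray(n,px,z):
    i=env.camera_info(n);K=np.array(i["intrinsics"]);T=np.array(i["extrinsics"])
    p=cv2.undistortPoints(np.array(px,float).reshape(-1,1,2),K,np.array(i["D"]))[:,0]
    d=np.c_[p,np.ones(len(p))]@T[:3,:3].T
    o=T[:3,3];return o+d*((z-o[2])/d[:,2])[:,None]
def big(m,roi):
    x0,y0,x1,y1=roi;k=np.zeros_like(m);k[y0:y1,x0:x1]=m[y0:y1,x0:x1]
    c,_=cv2.findContours(k,cv2.RETR_EXTERNAL,cv2.CHAIN_APPROX_NONE);return max(c,key=cv2.contourArea)
S=4
def blob(n,img,fn,roi,z):
    "mask at 4x, back-project the contour to plane z, minAreaRect there"
    u=cv2.resize(img,None,fx=S,fy=S,interpolation=cv2.INTER_CUBIC)
    h=cv2.cvtColor(u,cv2.COLOR_BGR2HSV).astype(int)
    m=(fn(h[...,0],h[...,1],h[...,2])).astype(np.uint8)*255
    m=cv2.morphologyEx(m,cv2.MORPH_OPEN,np.ones((5,5)))
    c=big(m,[r*S for r in roi])[:,0]
    w=ray(n,(c+.5)/S-.5,z)[:,:2].astype(np.float32)
    return cv2.minAreaRect(w),w
E
python3 - <<'E'
from h import *
t=cv2.imread("pics/top0.png");s=cv2.imread("pics/side0.png")
def show(l,r):
    b=cv2.boxPoints(r[0]);print(l,np.array(r[0][0]),np.array(r[0][1]),round(r[0][2],2),b.ravel())
show("lip",blob("top",t,lambda h,s,v:(s<70)&(v>105),(185,215,290,250),51))
show("tongue",blob("top",t,lambda h,s,v:(s<70)&(v>185),(340,215,435,262),4))
show("grate",blob("top",t,lambda h,s,v:(s<80)&(v>95),(345,215,465,335),13))
show("roller",blob("top",t,lambda h,s,v:(s<60)&(v>150),(195,312,225,335),60))
show("tamper(87)",blob("top",t,lambda h,s,v:(v<100),(300,310,330,345),80))
show("cup",blob("top",t,lambda h,s,v:(s<60)&(v>120),(303,200,334,231),60))
show("syrupcap",blob("top",t,lambda h,s,v:(v<60),(108,215,130,235),205))
show("lip side",blob("side",s,lambda h,s,v:(s<70)&(v>105),(255,270,316,330),51))
show("tongue side",blob("side",s,lambda h,s,v:(s<70)&(v>170),(320,205,340,255),4))
E
```

```text
lip [648.69 208.5 ] [219.9   14.92] 75.63 [614.17 103.84 628.62 100.14 683.22 313.16 668.77 316.86]
tongue [ 662.89 -172.8 ] [ 14.05 190.28] 20.14 [ 623.53  -85.9   689.05 -264.54  702.24 -259.7   636.72  -81.06]
grate [ 560.29 -211.85] [236.53 212.56] 20.07 [ 412.74 -152.6   485.68 -352.26  707.85 -271.09  634.91  -71.43]
roller [424.03 264.38] [26.56 12.56] 75.11 [414.54 253.16 426.68 249.94 433.51 275.6  421.37 278.83]
tamper(87) [422.35   4.94] [35.07 44.91] 28.63 [396.2   16.25 417.71 -23.17 448.5   -6.36 426.98  33.05]
cup [695.54   4.5 ] [63.43 60.19] 0.78 [663.41  34.16 664.23 -26.02 727.66 -25.16 726.84  35.03]
syrupcap [640.02 455.42] [32.16 25.52] 50.47 [619.95 451.14 639.63 434.89 660.1  459.7  640.42 475.95]
lip side [646.65 205.8 ] [221.96  21.03] 75.64 [608.95 100.89 629.32  95.67 684.36 310.7  663.98 315.92]
tongue side [ 649.55 -180.94] [ 42.   201.83] 19.9 [ 595.46  -93.19  664.14 -282.97  703.64 -268.68  634.95  -78.9 ]
```

```bash
cat >> h.py <<'E'
def ypr(yaw,tilt=0):
    "tool down, tool x along world yaw, nose (x) down by tilt"
    from scipy.spatial.transform import Rotation as Ro
    y=np.radians(yaw);R=np.array([[np.cos(y),np.sin(y),0],[np.sin(y),-np.cos(y),0],[0,0,-1.]])
    return R@Ro.from_euler('y',-tilt,degrees=True).as_matrix()
def togo(p,R):
    from scipy.spatial.transform import Rotation as Ro
    s=env.get_state();A=s["tool_rot"]
    print("t %.2f"%s["time_s"],"pos",s["eef_pos"],"open %.1f"%s["opening"],"ff %.1f"%s["finger_force"],"F",s["force"])
    print("travel cm",A.T@(np.array(p)-s["eef_pos"])/10,"turn",Ro.from_matrix(A.T@R).as_rotvec(degrees=True))
E
python3 -m inch '[{"angular":[0,0,0],"travel":[5.15,-1.85,0.8],"grip":120},{"angular":[0,0,0],"travel":[5.15,-1.85,0.8],"grip":120},{"angular":[0,0,0],"travel":[5.15,-1.85,1.0],"grip":120},{"angular":[0,0,0],"travel":[5.15,-1.85,1.2],"grip":120},{"angular":[0,0,0],"travel":[5.15,-1.85,1.5],"grip":120},{"angular":[0,0,0],"travel":[5.15,-1.85,1.5],"grip":120},{"angular":[0,0,0],"travel":[5.15,-1.85,1.6],"grip":120},{"angular":[0,0,4.8],"travel":[5.15,-1.85,1.6],"grip":120}]' 40
python3 -m inch '[{"angular":[0,0,0],"travel":[0,0,0],"grip":120},{"angular":[0,0,0],"travel":[0,0,0],"grip":120}]'
python3 -c "
from h import *
togo([553.3,-213.6,60],ypr(20.1))"
```

```text
time_s: 1.1
eef_pos: [554.2, -212.8, 121.1]
tool_rot: [[0.94, 0.341, -0.001], [0.341, -0.94, -0.0], [-0.001, -0.0, -1.0]]
force: [-0.3, -0.6, 0.2]
opening: 48.6
finger_force: 0.0
time_s: 1.35
eef_pos: [552.9, -214.3, 121.6]
tool_rot: [[0.939, 0.344, -0.001], [0.344, -0.939, -0.0], [-0.001, -0.0, -1.0]]
force: [-0.8, -0.5, -0.4]
opening: 48.0
finger_force: 0.0
t 1.35 pos [ 552.9  -214.31  121.61] open 48.0 ff 0.0 F [-0.83 -0.51 -0.39]
travel cm [ 0.07 -0.05  6.16] turn [-0.02  0.07  0.02]
```

```bash
python3 -m inch '[{"angular":[0,0,0],"travel":[0.05,-0.05,4],"grip":120},{"angular":[0,0,0],"travel":[0,0,3.5],"grip":120},{"angular":[0,0,0],"travel":[0,0,2],"grip":120},{"angular":[0,0,0],"travel":[0,0,1.1],"grip":120},{"angular":[0,0,0],"travel":[0,0,0.4],"grip":120},{"angular":[0,0,0],"travel":[0,0,0],"grip":120},{"angular":[0,0,0],"travel":[0,0,0],"grip":120}]'
```

```text
time_s: 2.22
eef_pos: [554.2, -214.0, 12.9]
tool_rot: [[0.939, 0.343, 0.002], [0.343, -0.939, -0.001], [0.001, 0.001, -1.0]]
force: [-0.2, -0.3, 0.0]
opening: 48.7
finger_force: 0.0
```

```bash
python3 -m inch '[{"angular":[0,0,0],"travel":[0,0,0.25],"grip":120},{"angular":[0,0,0],"travel":[0,0,0],"grip":120},{"angular":[0,0,0],"travel":[0,0,0],"grip":255},{"angular":[0,0,0],"travel":[0,0,0],"grip":255},{"angular":[0,0,0],"travel":[0,0,0],"grip":255},{"angular":[0,0,0],"travel":[0,0,0],"grip":255},{"angular":[0,0,0],"travel":[0,0,0],"grip":255}]' 50
python3 -c "
from h import *
togo([553.3,-213.6,60],ypr(20.1))"
```

```text
time_s: 3.1
eef_pos: [554.0, -214.1, 9.5]
tool_rot: [[0.939, 0.343, 0.001], [0.343, -0.939, -0.001], [0.001, 0.001, -1.0]]
force: [0.4, -1.9, -0.8]
opening: 19.4
finger_force: 50.0
t 3.10 pos [ 554.02 -214.15    9.5 ] open 19.4 ff 50.0 F [ 0.45 -1.89 -0.8 ]
travel cm [-0.05 -0.07 -5.05] turn [ 0.07 -0.03 -0.03]
```

```bash
python3 -m inch '[{"angular":[0,0,0],"travel":[0,0,-0.5],"grip":255},{"angular":[0,0,0],"travel":[0,0,-1.5],"grip":255},{"angular":[0,0,0],"travel":[0,0,-2.5],"grip":255},{"angular":[0,0,0],"travel":[0,0,-3],"grip":255},{"angular":[0,0,0],"travel":[0,0,-3],"grip":255},{"angular":[0,0,0],"travel":[0,0,-2.5],"grip":255},{"angular":[0,0,0],"travel":[0,0,-1.5],"grip":255},{"angular":[0,0,0],"travel":[0,0,-0.5],"grip":255}]'
python3 -c "
from h import *
togo([532.3,237.5,160],ypr(-14.4))"
```

```text
time_s: 4.1
eef_pos: [553.6, -213.5, 160.4]
tool_rot: [[0.939, 0.343, 0.001], [0.343, -0.939, -0.0], [0.001, 0.001, -1.0]]
force: [-0.1, 0.5, -4.7]
opening: 19.4
finger_force: 50.0
t 4.10 pos [ 553.65 -213.53  160.39] open 19.4 ff 50.0 F [-0.14  0.49 -4.67]
travel cm [ 13.46 -43.1    0.02] turn [ 0.02 -0.06 34.45]
```

```bash
python3 -m inch '[{"angular":[0,0,0],"travel":[0.2,-1,0],"grip":255},{"angular":[0,0,0],"travel":[0.4,-2,0],"grip":255},{"angular":[0,0,0],"travel":[0.7,-3.5,0],"grip":255},{"angular":[0,0,0],"travel":[0.8,-4,0],"grip":255},{"angular":[0,0,0],"travel":[0.8,-4,0],"grip":255},{"angular":[0,0,0],"travel":[0.8,-4,0],"grip":255},{"angular":[0,0,0],"travel":[0.8,-4,0],"grip":255},{"angular":[0,0,0],"travel":[0.9,-4.5,0],"grip":255}]'
python3 -m inch '[{"angular":[0,0,0],"travel":[0.9,-4.5,0],"grip":255},{"angular":[0,0,0],"travel":[0.9,-4.5,0],"grip":255},{"angular":[0,0,0],"travel":[0.8,-4,0],"grip":255},{"angular":[0,0,0],"travel":[0.6,-3,0],"grip":255},{"angular":[0,0,3.5],"travel":[0.4,-2,0],"grip":255},{"angular":[0,0,7],"travel":[0,-0.9,0],"grip":255},{"angular":[0,0,8],"travel":[0,0,0],"grip":255},{"angular":[0,0,8],"travel":[0,0,0],"grip":255}]'
python3 -m inch '[{"angular":[0,0,5],"travel":[0,0,0],"grip":255},{"angular":[0,0,3],"travel":[0,0,0],"grip":255},{"angular":[0,-3,0],"travel":[0,0,0],"grip":255},{"angular":[0,-4,0],"travel":[0,0,0],"grip":255},{"angular":[0,-3,0],"travel":[0,0,0],"grip":255},{"angular":[0,-2,0],"travel":[0,0,0],"grip":255},{"angular":[0,0,0],"travel":[0,0,0],"grip":255},{"angular":[0,0,0],"travel":[0,0,0],"grip":255}]'
python3 - <<'E'
from h import *
togo([484,250,160],ypr(-14.4,12))
for n in("top","side"): cv2.imwrite(f"pics/{n}1.png",env.grab_frame(n)[:,:,::-1])
t=cv2.imread("pics/top1.png")[180:380,130:330];s=cv2.imread("pics/side1.png")[180:380,220:420]
cv2.imwrite("pics/c1.png",np.hstack([cv2.resize(i,(400,400),interpolation=cv2.INTER_CUBIC) for i in(t,s)]))
E
```

```text
time_s: 5.1
eef_pos: [510.2, 60.7, 158.7]
tool_rot: [[0.939, 0.343, -0.002], [0.343, -0.939, 0.0], [-0.002, -0.001, -1.0]]
force: [0.9, -0.3, -5.8]
opening: 19.4
finger_force: 50.0
time_s: 6.1
eef_pos: [479.3, 249.4, 158.5]
tool_rot: [[0.993, -0.115, -0.002], [-0.115, -0.993, -0.001], [-0.002, 0.001, -1.0]]
force: [-0.4, -0.4, -5.4]
opening: 19.8
finger_force: 50.0
time_s: 7.1
eef_pos: [480.8, 248.7, 159.3]
tool_rot: [[0.947, -0.249, -0.201], [-0.244, -0.968, 0.051], [-0.208, 0.0, -0.978]]
force: [-0.6, -0.3, -4.4]
opening: 19.3
finger_force: 50.0
t 7.10 pos [480.76 248.71 159.32] open 19.3 ff 50.0 F [-0.61 -0.28 -4.38]
travel cm [ 0.26 -0.21 -0.13] turn [ 0.02 -0.01 -0.03]
```

View pics/c1.png

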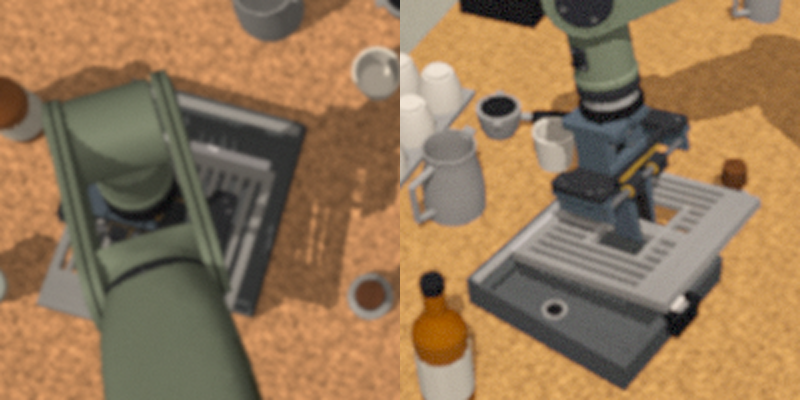

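```bash
python3 -c "
from h import *
togo([514.1,242.2,105],ypr(-14.4,12))"
```

```text
t 7.20 pos [480.87 248.72 159.53] open 19.7 ff 50.0 F [ 0.01 -0.31 -5.67]
travel cm [ 4.44 -0.2   4.63] turn [ 0.   -0.02 -0.02]
```

```bash
python3 -m inch '[{"angular":[0,0,0],"travel":[0.4,0,0.4],"grip":255},{"angular":[0,0,0],"travel":[0.9,0,0.9],"grip":255},{"angular":[0,0,0],"travel":[1.2,-0.1,1.2],"grip":255},{"angular":[0,0,0],"travel":[1.1,-0.1,1.2],"grip":255},{"angular":[0,0,0],"travel":[0.6,0,0.6],"grip":255},{"angular":[0,0,0],"travel":[0.2,0,0.3],"grip":255},{"angular":[0,0,0],"travel":[0,0,0],"grip":255},{"angular":[0,0,0],"travel":[0,0,0],"grip":255}]'
python3 - <<'E'
from h import *
togo([514.1,242.2,105],ypr(-14.4,12))
for n in("top","side"): cv2.imwrite(f"pics/{n}2.png",env.grab_frame(n)[:,:,::-1])
s=cv2.imread("pics/side2.png")[255:375,240:400]
t=cv2.imread("pics/top2.png")[215:345,165:300]
cv2.imwrite("pics/c2.png",cv2.resize(s,(800,600),interpolation=cv2.INTER_CUBIC))
E
```

```text
time_s: 8.2
eef_pos: [514.2, 242.3, 105.7]
tool_rot: [[0.947, -0.249, -0.201], [-0.244, -0.968, 0.052], [-0.207, -0.0, -0.978]]
force: [0.1, -0.2, -5.2]
opening: 19.7
finger_force: 50.0
t 8.20 pos [514.23 242.32 105.75] open 19.7 ff 50.0 F [ 0.05 -0.2  -5.17]
travel cm [0.01 0.01 0.08] turn [-0.03 -0.04 -0.03]
```

View pics/c2.png

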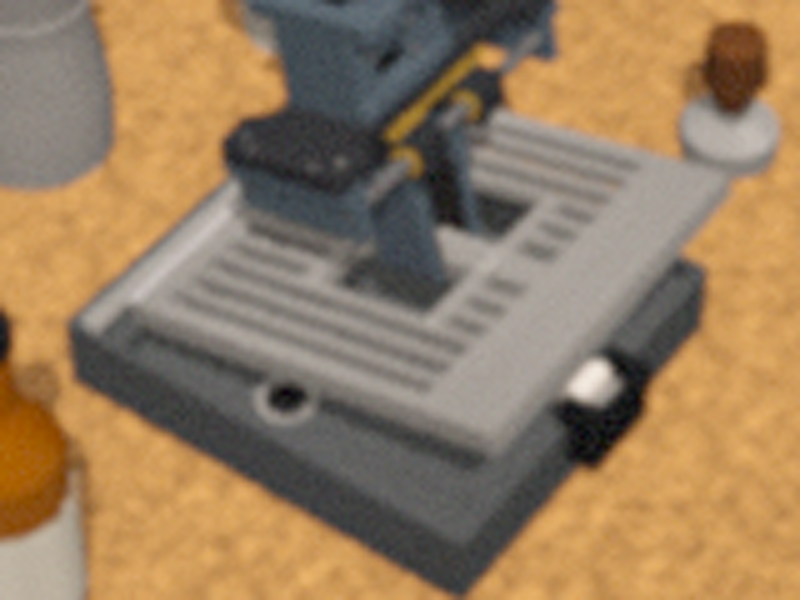

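The side view shows the grate held nose-down over the tray. Its front-left corner is at crop (492,440), the tray's front-left rim corner at (462,568) and its rear-left at (75,322). I'll check how they line up sideways in this one camera.

Run:
```python
from h import *
s=env.get_state();A=s["tool_rot"];p=s["eef_pos"]
o=p+A@np.array([-.5,0,9.5]);g=lambda x,y,z:o+A@np.array([x,-y,-z])
a=np.radians(-14.4);T=np.array([[np.cos(a),-np.sin(a),0],[np.sin(a),np.cos(a),0],[0,0,1]])
tr=lambda x,y,z:np.array([532.9,238.1,0])+T@np.array([x,y,z])
i=env.camera_info("side");E=np.linalg.inv(np.array(i["extrinsics"]))
def proj(P): 
    return cv2.projectPoints(np.array([P]),cv2.Rodrigues(E[:3,:3])[0],E[:3,3],np.array(i["intrinsics"]),np.array(i["D"]))[0].ravel()
for l,P in(("grate FL top",g(-110,105,13)),("grate FR top",g(-110,-105,13)),("grate RL top",g(110,105,13)),("tray FL",tr(-117,113,51)),("tray RL",tr(131,113,51)),("tray FR",tr(-117,-113,51)),("roller",tr(-111.5,0,56)),("drain",tr(0,0,10))):
    q=proj(P);print(l,q,"crop",(q-[240,255]+.5)*5)
print("tip bottom in tray frame",T.T@(g(124,0,0)-[532.9,238.1,0]))
```

```text
grate FL top [336.94 341.11] crop [487.18 433.05]
grate FR top [384.63 288.85] crop [725.63 171.75]
grate RL top [265.13 314.83] crop [128.13 301.66]
tray FL [330.99 364.53] crop [457.47 550.17]
tray RL [251.27 319.53] crop [ 58.84 325.14]
tray FR [380.68 308.44] crop [705.9  269.68]
roller [355.37 332.74] crop [579.37 391.22]
drain [318.94 326.1 ] crop [397.2 358. ]
tip bottom in tray frame [99.75 -0.65 70.93]
```

```bash
cat >> h.py <<'E'
TO=np.array([532.9,238.1,0]);a_=np.radians(-14.4);TR=np.array([[np.cos(a_),-np.sin(a_),0],[np.sin(a_),np.cos(a_),0],[0,0,1]])
def gp(x,y,z):
    s=env.get_state();return s["eef_pos"]+s["tool_rot"]@np.array([x-.5,-y,9.5-z])
def tp(x,y,z): return TO+TR@np.array([x,y,z])
def proj(n,P):
    i=env.camera_info(n);E=np.linalg.inv(np.array(i["extrinsics"]))
    return cv2.projectPoints(np.array([P]),cv2.Rodrigues(E[:3,:3])[0],E[:3,3],np.array(i["intrinsics"]),np.array(i["D"]))[0].ravel()
E
python3 - <<'E'
from h import *
out=[]
for n,(x0,y0) in(("top",(165,220)),("side",(245,265))):
    c=cv2.resize(cv2.imread(f"pics/{n}2.png")[y0:y0+120,x0:x0+133],None,fx=3*2,fy=3*2,interpolation=cv2.INTER_CUBIC)
    for P,col in((gp(-110,105,13),(0,0,255)),(gp(-110,-105,13),(0,0,255)),(gp(110,105,13),(0,0,255)),(gp(110,-105,13),(0,0,255)),(tp(-117,113,51),(0,255,0)),(tp(131,113,51),(0,255,0)),(tp(131,-113,51),(0,255,0)),(tp(-117,-113,51),(0,255,0))):
        q=(proj(n,P)-[x0,y0]+.5)*6;cv2.circle(c,tuple(np.int32(q)),3,col,-1)
    out.append(c[:,:])
cv2.imwrite("pics/c3.png",out[0]);cv2.imwrite("pics/c4.png",out[1]);print(out[0].shape)
E
```

```text
(720, 798, 3)
```

View pics/c3.png

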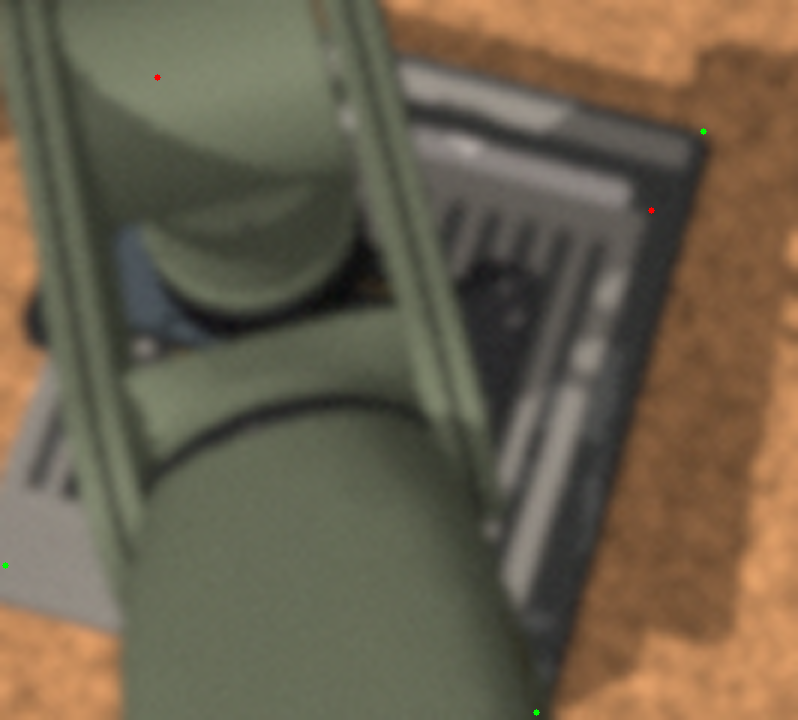

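View pics/c4.png

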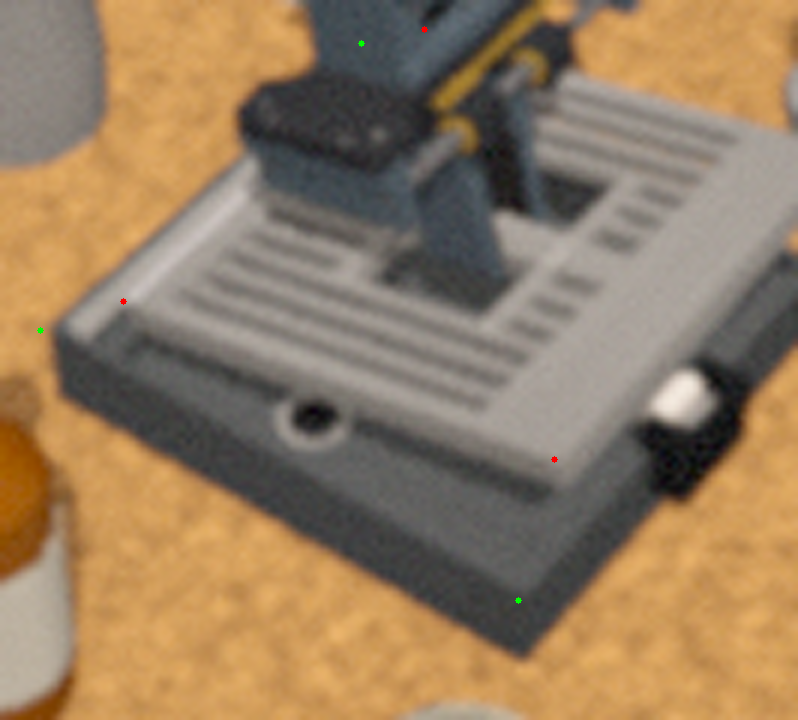

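The top overlay agrees to about 1 mm once I allow for the visible outer wall, but the side view hints at a few mm of sideways offset. I'll settle it with edge profiles along the lip, roller and grate rails in both cameras.

Run:
```python
from h import *
from scipy.ndimage import map_coordinates,gaussian_filter1d
def prof(n,img,f,ys,ch):
    h=cv2.cvtColor(cv2.imread(img),cv2.COLOR_BGR2HSV)[...,ch].astype(float)
    q=np.array([proj(n,f(y)) for y in ys]);v=gaussian_filter1d(map_coordinates(h,[q[:,1],q[:,0]],order=1),3)
    d=np.gradient(v,ys);return v,d
ys=np.arange(-135,135.5,.5)
def edges(l,n,img,f,ch,exp,w=9):
    r=[]
    v,d=prof(n,img,f,ys,ch)
    for e in exp:
        m=np.abs(ys-e)<w;k=np.argmax(np.abs(d)*m);r.append((ys[k],round(d[k],1)))
    print(l,n,r)
for n in("top","side"):
    for x in(117,121):edges(f"lip x{x}",n,f"pics/{n}0.png",lambda y:tp(x,y,51),2,(-108,108))
    for x in(-108,-106):edges(f"roller x{x}",n,f"pics/{n}0.png",lambda y:tp(x,y,60),2,(-13,13),7)
    edges("lip thru x",n,f"pics/{n}0.png",lambda x:tp(x,-60,51),2,(113.5,125.5,131),5)
    edges("floor-drain",n,f"pics/{n}0.png",lambda y:tp(119,y,51),1,(-113,113))
for x in(-72,-80,-90,-100):edges(f"grate2 x{x}","side","pics/side2.png",lambda y:gp(x,y,13),2,(105,-105),9)
for y in(60,80,100):edges(f"grate2 front y{y}","side","pics/side2.png",lambda x:gp(x,y,13),2,(-110,),9)
edges("grate2 rail","top","pics/top2.png",lambda y:gp(-84,y,13),1,(105,-105),9)
for y in(-75,-90):edges(f"grate2 rear y{y}","top","pics/top2.png",lambda x:gp(x,y,4),2,(124,),9)
edges("grate2 tongue end","top","pics/top2.png",lambda y:gp(118,y,4),2,(-95,),9)
```

```text
lip x117 top [(np.float64(-110.0), np.float64(9.6)), (np.float64(112.0), np.float64(10.2))]
lip x121 top [(np.float64(-110.5), np.float64(9.9)), (np.float64(112.0), np.float64(6.3))]
roller x-108 top [(np.float64(-16.0), np.float64(17.2)), (np.float64(13.0), np.float64(-17.2))]
roller x-106 top [(np.float64(-16.0), np.float64(12.9)), (np.float64(12.0), np.float64(-11.9))]
lip thru x top [(np.float64(113.0), np.float64(8.7)), (np.float64(125.5), np.float64(-7.5)), (np.float64(126.5), np.float64(-7.0))]Traceback (most recent call last):
  File "<stdin>", line 18, in <module>
  File "<stdin>", line 10, in edges
  File "<stdin>", line 5, in prof
  File "h.py", line 37, in proj
    i=env.camera_info(n);E=np.linalg.inv(np.array(i["extrinsics"]))
ValueError: time passes only in moves, steps and waits
```

```bash
cat >> h.py <<'E'
CI={n:env.camera_info(n) for n in("top","side")}
ST=env.get_state()
def gp(x,y,z): return ST["eef_pos"]+ST["tool_rot"]@np.array([x-.5,-y,9.5-z])
def proj(n,P):
    i=CI[n];E=np.linalg.inv(np.array(i["extrinsics"]))
    return cv2.projectPoints(np.array([P]),cv2.Rodrigues(E[:3,:3])[0],E[:3,3],np.array(i["intrinsics"]),np.array(i["D"]))[0].ravel()
E
python3 - <<'E'
from h import *
from scipy.ndimage import map_coordinates,gaussian_filter1d
ys=np.arange(-140,140.5,.5)
def edges(l,n,img,f,ch,exp,w=9):
    h=cv2.cvtColor(cv2.imread(img),cv2.COLOR_BGR2HSV)[...,ch].astype(float)
    q=np.array([proj(n,f(y)) for y in ys]);v=gaussian_filter1d(map_coordinates(h,[q[:,1],q[:,0]],order=1),3)
    d=np.gradient(v,ys);r=[]
    for e in exp:
        k=np.argmax(np.abs(d)*(np.abs(ys-e)<w));r+=[float(ys[k]),round(float(d[k]),1)]
    print(l,n,r)
n="side"
for x in(117,121):edges(f"lip x{x}",n,f"pics/{n}0.png",lambda y:tp(x,y,51),2,(-108,108))
for x in(-108,-106):edges(f"roller x{x}",n,f"pics/{n}0.png",lambda y:tp(x,y,60),2,(-13,13),9)
for y in(60,-60):edges("lip thru x",n,f"pics/{n}0.png",lambda x:tp(x,y,51),2,(113.5,125.5,131),5)
for x in(-72,-80,-90,-100):edges(f"grate2 x{x}","side","pics/side2.png",lambda y:gp(x,y,13),2,(105,-105),9)
for y in(60,80,100):edges(f"grate2 front y{y}","side","pics/side2.png",lambda x:gp(x,y,13),2,(-110,),9)
edges("grate2 rail","top","pics/top2.png",lambda y:gp(-84,y,13),1,(105,-105),9)
for y in(-75,-90):edges(f"grate2 rear y{y}","top","pics/top2.png",lambda x:gp(x,y,4),2,(124,),9)
edges("grate2 tongue end","top","pics/top2.png",lambda y:gp(118,y,4),2,(-95,),9)
E
```

```text
lip x117 side [-116.5, -9.1, 107.0, -11.4]
lip x121 side [-116.5, -9.3, 116.5, 14.1]
roller x-108 side [-21.0, 13.6, 8.5, -9.9]
roller x-106 side [-21.5, 10.3, 6.5, -6.0]
lip thru x side [111.5, 10.0, 130.0, 10.6, 130.0, 10.6]
lip thru x side [111.0, 9.5, 130.0, 7.0, 130.5, 7.2]
grate2 x-72 side [105.5, -5.4, -101.0, -3.5]
grate2 x-80 side [107.0, -5.4, -111.5, 8.7]
grate2 x-90 side [106.0, -5.8, -113.5, -6.9]
grate2 x-100 side [106.0, -5.8, -112.5, -5.3]
grate2 front y60 side [-113.5, 3.3]
grate2 front y80 side [-113.5, 3.1]
grate2 front y100 side [-113.5, 3.3]
grate2 rail top [107.0, 13.0, -113.5, 6.8]
grate2 rear y-75 top [122.5, -11.1]
grate2 rear y-90 top [122.5, -9.8]
grate2 tongue end top [-94.0, 10.6]
```

```bash
python3 -m inch '[{"angular":[0,0,0],"travel":[0.15,0.1,0.4],"grip":255},{"angular":[0,0,0],"travel":[0.3,0.1,0.8],"grip":255},{"angular":[0,0,0],"travel":[0.3,0.1,0.8],"grip":255},{"angular":[0,0,0],"travel":[0.23,0,0.55],"grip":255},{"angular":[0,0,0],"travel":[0.1,0,0.25],"grip":255},{"angular":[0,0,0],"travel":[0.05,0,0.13],"grip":255},{"angular":[0,0,0],"travel":[0,0,0],"grip":255},{"angular":[0,0,0],"travel":[0,0,0],"grip":255}]'
python3 - <<'E'
from h import *
print(TR.T@(gp(124,0,0)-TO),ST["force"],ST["ft_torque"])
E
```

```text
time_s: 9.3
eef_pos: [518.4, 238.1, 74.5]
tool_rot: [[0.947, -0.249, -0.201], [-0.244, -0.968, 0.052], [-0.207, -0.0, -0.978]]
force: [-0.6, 0.0, -5.6]
opening: 19.7
finger_force: 50.0
[104.8   -3.73  39.61] [-0.63  0.02 -5.58] [-0.07 -0.32 -0.03]
```

```bash
python3 -m inch '[{"angular":[0,0,0],"travel":[0.29,0,-0.06],"grip":255},{"angular":[0,0,0],"travel":[0.29,0,-0.06],"grip":255},{"angular":[0,0,0],"travel":[0.29,0,-0.06],"grip":255},{"angular":[0,0,0],"travel":[0,0,0],"grip":255}]'
python3 -m inch '[{"angular":[0,0,0],"travel":[0.29,0,-0.06],"grip":255},{"angular":[0,0,0],"travel":[0.2,0,-0.04],"grip":255},{"angular":[0,0,0],"travel":[0,0,0],"grip":255}]'
python3 - <<'E'
from h import *
print(TR.T@(gp(124,0,0)-TO),ST["force"],ST["ft_torque"])
E
```

```text
time_s: 9.8
eef_pos: [527.2, 235.7, 74.2]
tool_rot: [[0.947, -0.25, -0.201], [-0.244, -0.968, 0.052], [-0.208, 0.0, -0.978]]
force: [0.4, 0.6, -5.4]
opening: 19.4
finger_force: 50.0
time_s: 10.18
eef_pos: [531.9, 234.5, 74.2]
tool_rot: [[0.947, -0.25, -0.201], [-0.244, -0.968, 0.052], [-0.208, -0.0, -0.978]]
force: [0.2, -0.7, -4.9]
opening: 20.0
finger_force: 50.0
[118.77  -3.85  39.21] [ 0.19 -0.72 -4.93] [-0.07 -0.29 -0.03]
```

```bash
python3 -m inch '[{"angular":[0,0,0],"travel":[0.2,0,-0.04],"grip":255},{"angular":[0,0,0],"travel":[0.15,0,-0.03],"grip":255},{"angular":[0,0,0],"travel":[0,0,0],"grip":255}]'
python3 - <<'E'
from h import *
print(TR.T@(gp(124,0,0)-TO),ST["force"],ST["ft_torque"])
for n in("top","side"): cv2.imwrite(f"pics/{n}3.png",env.grab_frame(n)[:,:,::-1])
c=cv2.resize(cv2.imread("pics/side3.png")[265:375,245:392],None,fx=5,fy=5,interpolation=cv2.INTER_CUBIC)
cv2.imwrite("pics/c5.png",c)
E
```

```text
time_s: 10.55
eef_pos: [535.3, 233.6, 74.1]
tool_rot: [[0.947, -0.25, -0.201], [-0.244, -0.968, 0.052], [-0.208, 0.0, -0.978]]
force: [-0.4, -0.5, -4.9]
opening: 19.6
finger_force: 50.0
[122.29  -3.87  39.18] [-0.37 -0.49 -4.92] [-0.07 -0.32 -0.03]
```

View pics/c5.png

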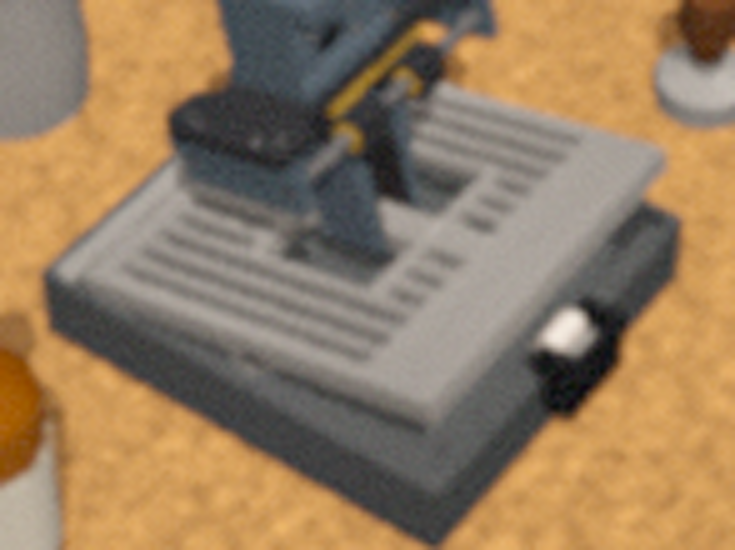

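The crop shows the tongue fully under the lip, with no bright strip left and the front raised over the roller at (565,335). Next I lower it in 1° steps, pivoting about the tongue.

```bash
python3 -m inch '[{"angular":[0,1,0],"travel":[-0.01,0,0.22],"grip":255},{"angular":[0,1,0],"travel":[-0.01,0,0.22],"grip":255},{"angular":[0,1,0],"travel":[-0.02,0,0.22],"grip":255},{"angular":[0,1,0],"travel":[-0.02,0,0.22],"grip":255},{"angular":[0,0,0],"travel":[0,0,0],"grip":255}]'
python3 -m inch '[{"angular":[0,0,0],"travel":[0.1,0,-0.01],"grip":255},{"angular":[0,0,0],"travel":[0,0,0],"grip":255}]'
python3 - <<'E'
from h import *
print(TR.T@(gp(124,0,0)-TO),TR.T@(gp(-110,0,0)-TO),TR.T@ST["force"],ST["ft_torque"])
E
```

```text
time_s: 11.28
eef_pos: [532.4, 234.2, 65.5]
tool_rot: [[0.959, -0.249, -0.135], [-0.247, -0.968, 0.034], [-0.139, 0.0, -0.99]]
force: [-0.1, -0.3, -4.9]
opening: 19.6
finger_force: 50.0
time_s: 11.52
eef_pos: [534.4, 233.9, 65.6]
tool_rot: [[0.959, -0.25, -0.134], [-0.247, -0.968, 0.035], [-0.139, -0.0, -0.99]]
force: [0.1, 0.2, -5.2]
opening: 19.5
finger_force: 50.0
[123.45  -3.82  39.07] [-108.28   -3.6    71.54] [ 0.06  0.27 -5.15] [-0.03 -0.27  0.02]
```

```bash
for i in 1 2; do python3 -m inch '[{"angular":[0,0,0],"travel":[0.1,0,0],"grip":255},{"angular":[0,0,0],"travel":[0,0,0],"grip":255}]' | grep -E "pos|^force"; done
python3 - <<'E'
from h import *
print(TR.T@(gp(124,0,0)-TO),TR.T@ST["force"],ST["ft_torque"])
E
```

```text
eef_pos: [535.2, 233.6, 65.4]
force: [-0.3, -0.0, -5.7]
eef_pos: [536.0, 233.4, 65.3]
force: [-0.5, 0.7, -5.6]
[125.17  -3.86  38.69] [-0.61  0.55 -5.59] [-0.07 -0.31  0.01]
```

```bash
for i in 1 2; do python3 -m inch '[{"angular":[0,0,0],"travel":[0.1,0,-0.01],"grip":255},{"angular":[0,0,0],"travel":[0,0,0],"grip":255}]' | grep -E "pos|^force"; done
python3 - <<'E'
from h import *
print(TR.T@(gp(124,0,0)-TO),TR.T@ST["force"],ST["ft_torque"])
E
```

```text
eef_pos: [537.0, 233.2, 65.2]
force: [-0.2, -1.1, -4.5]
eef_pos: [537.8, 232.9, 65.2]
force: [-0.8, 0.0, -5.0]
[127.05  -3.88  38.58] [-0.82 -0.19 -5.02] [-0.05 -0.19  0.03]
```

```bash
for i in 1 2 ; do python3 -m inch '[{"angular":[0,0,0],"travel":[0.06,0,-0.01],"grip":255},{"angular":[0,0,0],"travel":[0,0,0],"grip":255}]' | grep -E "pos|^force"; done
python3 - <<'E'
from h import *
print(TR.T@(gp(124,0,0)-TO),TR.T@ST["force"],ST["ft_torque"])
E
```

```text
eef_pos: [538.0, 232.8, 65.2]
force: [-2.3, -0.1, -5.1]
eef_pos: [538.0, 232.7, 65.2]
force: [-5.4, 1.4, -4.0]
[127.21  -4.05  38.32] [-5.52 -0.02 -4.03] [0.18 0.58 0.13]
```

```bash
python3 -m inch '[{"angular":[0,0.7,0],"travel":[-0.03,0,0.15],"grip":255},{"angular":[0,0.7,0],"travel":[-0.02,0,0.15],"grip":255},{"angular":[0,0,0],"travel":[0,0,0],"grip":255}]' | grep -E "pos|^force"
python3 -m inch '[{"angular":[0,0.5,0],"travel":[-0.01,0,0.11],"grip":255},{"angular":[0,0,0],"travel":[0,0,0],"grip":255}]' | grep -E "pos|^force"
python3 - <<'E'
from h import *
print(TR.T@(gp(124,0,0)-TO),TR.T@(gp(-110,0,0)-TO),TR.T@ST["force"],ST["ft_torque"])
E
```

```text
eef_pos: [537.5, 232.8, 62.2]
force: [-4.5, 0.6, -4.0]
eef_pos: [537.3, 232.8, 61.1]
force: [-4.8, 0.6, -4.8]
[127.37  -4.08  38.39] [-105.27   -3.91   63.55] [-4.83 -0.6  -4.8 ] [0.17 0.8  0.11]
```

```bash
for i in 1 2; do python3 -m inch '[{"angular":[0,0.3,0],"travel":[-0.005,0,0.065],"grip":255},{"angular":[0,0,0],"travel":[0,0,0],"grip":255}]' | grep -E "pos|^force"; done
python3 - <<'E'
from h import *
print(TR.T@(gp(124,0,0)-TO),TR.T@(gp(-110,0,0)-TO),TR.T@ST["force"],ST["ft_torque"])
E
```

```text
eef_pos: [537.2, 232.9, 60.5]
force: [-4.9, 1.3, -4.4]
eef_pos: [537.2, 232.9, 60.1]
force: [-5.7, -0.1, -2.6]
[127.45  -4.07  38.68] [-105.44   -3.86   61.4 ] [-5.51 -1.49 -2.61] [0.2  0.9  0.08]
```

```bash
for i in 1 2; do python3 -m inch '[{"angular":[0,0.2,0],"travel":[-0.01,0,0.05],"grip":255},{"angular":[0,0,0],"travel":[0,0,0],"grip":255}]' | grep -E "pos|^force"; done
python3 - <<'E'
from h import *
print(TR.T@(gp(124,0,0)-TO),TR.T@(gp(-110,0,0)-TO),TR.T@ST["force"],ST["ft_torque"])
E
```

```text
eef_pos: [537.2, 232.9, 60.0]
force: [-5.6, 0.0, -1.0]
eef_pos: [537.2, 232.9, 59.9]
force: [-5.2, 0.1, 1.5]
[127.59  -4.08  39.4 ] [-105.47   -3.86   60.38] [-5.08 -1.18  1.46] [0.07 1.32 0.13]
```

```bash
python3 -m inch '[{"angular":[0,0,0],"travel":[0,0,0],"grip":255},{"angular":[0,0,0],"travel":[0,0,0],"grip":255},{"angular":[0,0,0],"travel":[0,0,0],"grip":180},{"angular":[0,0,0],"travel":[0,0,0],"grip":130},{"angular":[0,0,0],"travel":[0,0,0],"grip":130}]' 8
python3 - <<'E'
from h import *
print(TR.T@(gp(0.5,0,9.5)-TO),TR.T@ST["force"],ST["ft_torque"])
E
```

```text
time_s: 15.28
eef_pos: [538.5, 233.2, 59.4]
tool_rot: [[0.965, -0.25, -0.084], [-0.249, -0.968, 0.023], [-0.087, -0.001, -0.996]]
force: [-0.4, -0.1, -0.4]
opening: 43.2
finger_force: 0.0
[ 6.65 -3.37 59.36] [-0.4  -0.16 -0.43] [ 0.05 -0.08 -0.  ]
```

```bash
python3 -m inch '[{"angular":[0,0,0],"travel":[0,0,-0.8],"grip":130},{"angular":[0,0,0],"travel":[0,0,-2],"grip":130},{"angular":[0,0,0],"travel":[0,0,-3],"grip":130},{"angular":[0,2.5,0],"travel":[0,0,-2],"grip":255},{"angular":[0,2.4,0],"travel":[0,0,-0.5],"grip":255},{"angular":[0,0,0],"travel":[0,0,0],"grip":255}]' | grep -E "time|pos|^force"
python3 - <<'E'
from h import *
togo([453.7,254.5,100],ypr(-14.4))
for n in("side",): cv2.imwrite(f"pics/{n}4.png",env.grab_frame(n)[:,:,::-1])
c=cv2.resize(cv2.imread("pics/side4.png")[265:375,245:392],None,fx=5,fy=5,interpolation=cv2.INTER_CUBIC)
cv2.imwrite("pics/c6.png",c)
E
```

```text
time_s: 16.02
eef_pos: [543.1, 231.5, 141.8]
force: [-1.1, 0.3, 0.9]
t 16.02 pos [543.09 231.46 141.77] open 17.5 ff 0.0 F [-1.13  0.3   0.9 ]
travel cm [-9.22 -0.01  4.21] turn [0.02 0.18 0.02]
```

View pics/c6.png

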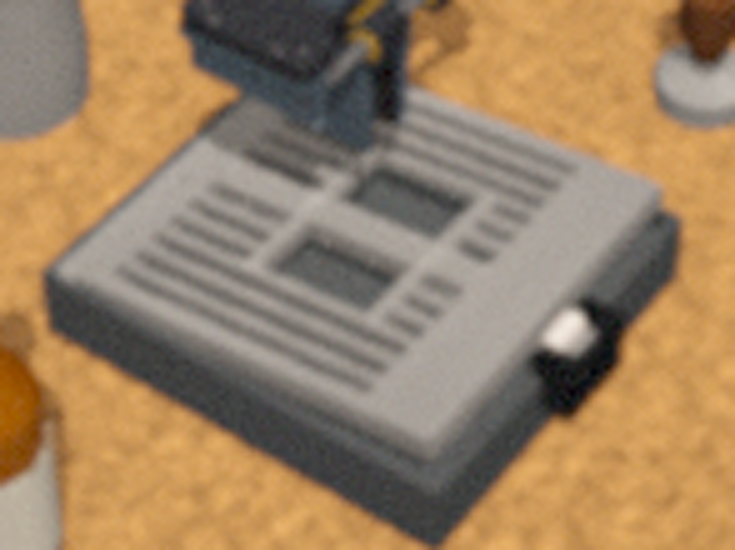

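The grate sits with its tongue under the lip and its front edge resting on the roller at (565,330), aligned between the side walls. Next I move the shut fingers over the front rail.

```bash
python3 -m inch '[{"angular":[0,0,0],"travel":[-1.2,0,0],"grip":255},{"angular":[0,0,0],"travel":[-3,0,0],"grip":255},{"angular":[0,0,0],"travel":[-3,0,1],"grip":255},{"angular":[0,0.2,0],"travel":[-1.5,0,2],"grip":255},{"angular":[0,0,0],"travel":[-0.5,0,1.4],"grip":255},{"angular":[0,0,0],"travel":[0,0,0.5],"grip":255},{"angular":[0,0,0],"travel":[0,0,0],"grip":255},{"angular":[0,0,0],"travel":[0,0,0],"grip":255}]' 30
python3 -c "
from h import *
togo([453.7,254.5,80],ypr(-14.4))"
```

```text
time_s: 17.08
eef_pos: [456.2, 254.3, 93.4]
tool_rot: [[0.968, -0.25, 0.001], [-0.25, -0.968, 0.0], [0.001, -0.001, -1.0]]
force: [0.8, 0.5, -0.1]
opening: 0.4
finger_force: 0.0
t 17.07 pos [456.17 254.34  93.37] open 0.4 ff 0.0 F [ 0.76  0.45 -0.06]
travel cm [-0.24  0.05  1.34] turn [-0.04 -0.06 -0.08]
```

```bash
python3 -m inch '[{"angular":[0,0,0],"travel":[-0.15,0,0.6],"grip":255},{"angular":[0,0,0],"travel":[0,0,0.5],"grip":255},{"angular":[0,0,0],"travel":[0,0,0.2],"grip":255},{"angular":[0,0,0],"travel":[0,0,0],"grip":255}]'| grep -E "time|pos|^force"
for i in 1 2 3; do python3 -m inch '[{"angular":[0,0,0],"travel":[0,0,0.15],"grip":255},{"angular":[0,0,0],"travel":[0,0,0],"grip":255}]'| grep -E "time|pos|^force"; done
```

```text
time_s: 17.58
eef_pos: [453.7, 254.6, 80.8]
force: [-1.0, -0.9, 7.8]
time_s: 17.82
eef_pos: [453.6, 254.6, 79.5]
force: [-2.8, -1.0, 9.7]
time_s: 18.08
eef_pos: [453.3, 254.7, 77.2]
force: [-2.1, 0.3, 2.8]
time_s: 18.32
eef_pos: [453.8, 254.5, 75.0]
force: [-0.2, 0.6, -0.1]
```

```bash
for i in 1 2 3; do python3 -m inch '[{"angular":[0,0,0],"travel":[0,0,0.2],"grip":255},{"angular":[0,0,0],"travel":[0,0,0.2],"grip":255},{"angular":[0,0,0],"travel":[0,0,0],"grip":255}]'| grep -E "time|pos|^force"; done
```

```text
time_s: 18.7
eef_pos: [453.6, 254.5, 71.2]
force: [-0.5, -0.3, 0.9]
time_s: 19.08
eef_pos: [453.6, 254.5, 67.3]
force: [0.1, 0.0, -0.2]
time_s: 19.45
eef_pos: [453.6, 254.5, 63.2]
force: [0.5, -0.6, -0.0]
```

```bash
for i in 1 2 3; do python3 -m inch '[{"angular":[0,0,0],"travel":[0,0,0.2],"grip":255},{"angular":[0,0,0],"travel":[0,0,0],"grip":255},{"angular":[0,0,0],"travel":[0,0,0],"grip":255}]'| grep -E "time|pos|^force"; done
```

```text
time_s: 19.82
eef_pos: [453.8, 254.6, 61.5]
force: [-1.0, -0.8, -0.2]
time_s: 20.2
eef_pos: [453.7, 254.6, 59.4]
force: [0.3, 1.0, 0.9]
time_s: 20.58
eef_pos: [453.8, 254.6, 59.2]
force: [-2.4, -2.4, 13.4]
```

```bash
python3 -m inch '[{"angular":[0,0,0],"travel":[0,0,0.08],"grip":255},{"angular":[0,0,0],"travel":[0,0,0],"grip":255}]'| grep -E "time|pos|^force"
python3 -m inch '[{"angular":[0,0,0],"travel":[0,0,-0.5],"grip":255},{"angular":[0,0,0],"travel":[0,0,-1.5],"grip":255},{"angular":[0,0,0],"travel":[0,0,-3],"grip":255},{"angular":[0,0,0],"travel":[-2,0,-5],"grip":255},{"angular":[0,0,0],"travel":[-4,0,-4],"grip":255},{"angular":[0,0,0],"travel":[-2,0,-2],"grip":255},{"angular":[0,0,0],"travel":[0,0,0],"grip":255},{"angular":[0,0,0],"travel":[0,0,0],"grip":255}]'| grep -E "time|pos|^force"
python3 - <<'E'
from h import *
for n in("top","side"): cv2.imwrite(f"pics/{n}5.png",env.grab_frame(n)[:,:,::-1])
s=cv2.resize(cv2.imread("pics/side5.png")[265:375,245:392],(534,400),interpolation=cv2.INTER_CUBIC)
t=cv2.resize(cv2.imread("pics/side5.png")[100:400,190:490],(266,266));t=cv2.copyMakeBorder(t,0,134,0,0,0)
cv2.imwrite("pics/c7.png",np.hstack([s,t]))
E
```

```text
time_s: 20.82
eef_pos: [453.8, 254.6, 59.2]
force: [-5.2, -2.5, 17.8]
time_s: 21.82
eef_pos: [376.5, 274.3, 216.1]
force: [-0.8, -0.9, 0.1]
```

View pics/c7.png

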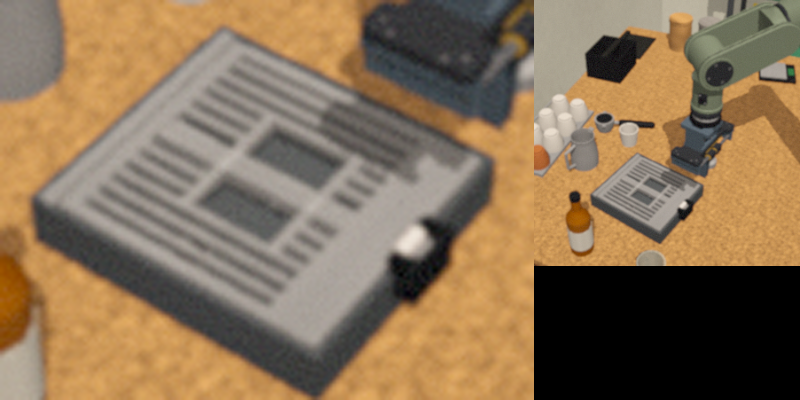

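The grate now lies flush all round. The white roller at (415,238) sits over its front edge, the tray hasn't moved, and the robot is clear, so I'm handing in.

```bash
python3 -c "
from rig import env
print(env.job_done())"
```

```text
the job is handed in; nothing more can be done
None
```

The grate is back in the tray: its tongue is under the rear lip, it lies flush, and in the last picture the catch roller sits over its front edge. The arm was clear when I handed in at about 22 s, but the judged result wasn't shown, and the front went down the last 16 mm or so ahead of the fingers once it passed the roller.

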